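Rehouse a trench sequence of tooth vials in order

ROBOT

A 6-joint arm with a two-finger parallel gripper is mounted at the origin on the work surface; the furniture and walls round the work are solid. World frame = base frame: x ahead of the robot, y to its left, z up, the work surface at z = 0. Lengths are in m, angles in rad, forces in N, time in s.
With the tool pointing down it reaches from about 0.4 to 0.825 m from the base axis. Payload 7 kg.
Tool frame: the origin (TCP) lies at the very end of the fingers, on their centre line; the grasp point (between the pads) lies 19 mm behind it; z points along the fingers, y is the line along which they close (so a half turn about z gives the same grasp; the last joint's range is limited). The gripper opens to 88 mm and grips with 3 to 60 N. Pads are 19 mm wide; open, the fingers measure 130 mm over their backs; the gripper's body (78 mm by 193 mm) begins 47 mm behind the grasp point.
Start: joints at [-1.057, 0.359, 0.012, 0, -1.224, -0.288], TCP at [0.151, -0.658, 0.201] pointing down, gripper open.
Joint ranges: [-3.07, 3.07], [-1.43, 2.12], [-1.02, 1.25], [-3.03, 1.67], [-3.05, -0], [-3.03, 3.03]. Speed limits (rad/s): [2.39, 2.39, 3.01, 3.14, 3.14, 3.14].

INTERFACE

Orientations are given as [roll, pitch, yaw] about the fixed x, y, z axes, in that order (R = Rz(yaw) Ry(pitch) Rx(roll)).
In Python, from station import arm, grab_frame gives the robot as it stands.
- The arm moves only by the tool jog_arm, never from a script. Its argument "deltas" is a list that holds one entry, the list of rows, each a list of 4 numbers: the shift along the tool's x, y, z in units of 60 mm (1.0 is 60 mm), then the turn about the tool's z in units of 5 degrees (1.0 is 5 degrees). A call has 1 to 8 rows; each row is the pose to reach, as a shift and turn from the pose commanded when the call began, along the tool's axes at that moment; what a row does not reach only later rows make up. A row lasts 1/8 s, in which the tool goes at most 62.5 mm and 10.7 degrees, less where a joint would pass 70% of its speed; a pose out of reach is approached as far as the arm can. A call with a gripper value outside its range is refused whole. "grip" is the finger opening in mm, from 0 to 87.6, set as the call begins (left out, the last holds). The fingers move at their own pace and stop on an object; "squeeze" is the grip in N (left out, the last holds). Time passes only in rows, so rows that repeat a pose let the fingers close. It gives the time, the measured TCP pose, the force, the opening and the grip force at its end, in the units of the state.
- arm.get_state(): the state, without advancing time (a new reading comes with each control period).
- grab_frame(name): name is "scene" or "top"; returns a dict with "img" (384x512x3 uint8, red, green, blue), "vfov" (degrees; the focal length in pixels is half the picture's height over the tangent of half this angle, whatever the lens; pixels are square), "cx", "cy" (the principal point, pixels), "xyz" and "rotation" of the camera in the world. Camera axes: x right, y down, z forward; pixel columns grow to the right and rows downward; lengths in m; the calibration is good to about 2 mm. A picture is of the moment at which its call begins. There is no depth.
- arm.job_done(): hands the job in; it is judged then, once.
The state is a dict: "t": time; "q": joint angles; "qd": joint speeds; "joint_efforts": joint torques, N m; "eef_pos": TCP position; "ee_rot": TCP orientation; "force": force on the tool from outside, world axes, zero at the start; "moment": the same for the moment, N m; "width": finger opening in m; "gripper_force": force on a finger pad.
Only numpy, scipy, OpenCV 4.12 (cv2) and the standard library are available. Lean on these libraries where they do the work, as an engineer would, in place of code of your own. Each camera call takes 0.05 s, during which the arm holds its last target. There are 200 camera calls.

TASK

The four tooth vials in the aluminium drying rack stand in the order in which they came out of the trench, counted from the end with the white label card. Move them to the wooden storage rack in the same order from its own label end (the vial nearest the card goes in the hole nearest the card, and so on), wherever the two cards point. Keep the vials upright and let each one down to the bottom of its hole rather than dropping it.

Things in the scene. Friction and masses are not known exactly. Their poses are not given: they have to be found in the camera images.
- drying_rack: Source rack, fixed: aluminium channel, 226 (y) x 70 x 22 mm high, with four black sockets in a row. Origin: centre of its underside, on the table; z up. Stations at x=0, y = +81, +27, -27, -81 mm, numbered 1 to 4 from the label end: beyond the +y end is a level dark steel frame (y 113 to 149 mm, 28 mm high) with a blank white card. Heading varies widely; either side of the table.
- storage_rack: Target rack, fixed, empty: beech block 226 (y) x 70 x 28 mm high, end cheeks to 36 mm. Origin: centre of its underside; z up. Four bores at x=0, y = +81, +27, -27, -81 mm, 1 to 4 from the label end (same card frame, beyond +y end): 40 mm wide, 22 deep (flat floor 6 mm above the table), mouth bevelled to 48 mm: 6 mm of play all round a vial. Heading varies widely; either side.
- vial_1: Corked glass vial with small teeth, 28 mm diameter, 78 mm high (glass to 70 mm, cork above), about 40 g, upright. Origin: centre of its foot; z up. Starts in socket_1, foot 13 mm above the table, at any of the 4 stations. The vials look alike: only their place in the row tells them apart. Neighbours stand 54 mm off, centre to centre; grasp the body above the socket's rim.
- socket_1: Black plastic socket fixed in the drying rack, in which vial_1 starts; it stays, so it still shows that vial's station later. Flared cup 24 mm high, 51 mm wide at the rim, bore 33 mm. Origin: centre of its underside, 10 mm above the table (rim at 34 mm, inner floor at 13 mm). It may occupy any of the 4 stations.
- vial_2: Corked glass vial with small teeth, 28 mm diameter, 78 mm high (glass to 70 mm, cork above), about 40 g, upright. Origin: centre of its foot; z up. Starts in socket_2, foot 13 mm above the table, at any of the 4 stations. The vials look alike: only their place in the row tells them apart. Neighbours stand 54 mm off, centre to centre; grasp the body above the socket's rim.
- socket_2: Black plastic socket fixed in the drying rack, in which vial_2 starts; it stays, so it still shows that vial's station later. Flared cup 24 mm high, 51 mm wide at the rim, bore 33 mm. Origin: centre of its underside, 10 mm above the table (rim at 34 mm, inner floor at 13 mm). It may occupy any of the 4 stations.
- vial_3: Corked glass vial with small teeth, 28 mm diameter, 78 mm high (glass to 70 mm, cork above), about 40 g, upright. Origin: centre of its foot; z up. Starts in socket_3, foot 13 mm above the table, at any of the 4 stations. The vials look alike: only their place in the row tells them apart. Neighbours stand 54 mm off, centre to centre; grasp the body above the socket's rim.
- socket_3: Black plastic socket fixed in the drying rack, in which vial_3 starts; it stays, so it still shows that vial's station later. Flared cup 24 mm high, 51 mm wide at the rim, bore 33 mm. Origin: centre of its underside, 10 mm above the table (rim at 34 mm, inner floor at 13 mm). It may occupy any of the 4 stations.
- vial_4: Corked glass vial with small teeth, 28 mm diameter, 78 mm high (glass to 70 mm, cork above), about 40 g, upright. Origin: centre of its foot; z up. Starts in socket_4, foot 13 mm above the table, at any of the 4 stations. The vials look alike: only their place in the row tells them apart. Neighbours stand 54 mm off, centre to centre; grasp the body above the socket's rim.
- socket_4: Black plastic socket fixed in the drying rack, in which vial_4 starts; it stays, so it still shows that vial's station later. Flared cup 24 mm high, 51 mm wide at the rim, bore 33 mm. Origin: centre of its underside, 10 mm above the table (rim at 34 mm, inner floor at 13 mm). It may occupy any of the 4 stations.
Not all that is in view belongs to the job. What is shaped like the vial_2 but purple or red is not meant.

How it is judged:
At the end, for the whole second after the job is handed in: Every vial stands in the storage-rack hole with the same number, counted from the label end, as the station of its socket in the drying rack: within 9 mm of the hole's axis in each direction, its foot less than 4 mm above the hole's floor, leaning less than 7 degrees, at rest (((y of socket_1 in the frame of drying_rack between 0.071 and 0.091 m and y of vial_1 in the frame of storage_rack between 0.072 and 0.09 m) or (y of socket_1 in the frame of drying_rack between 0.017 and 0.037 m and y of vial_1 in the frame of storage_rack between 0.018 and 0.036 m) or (y of socket_1 in the frame of drying_rack between -0.037 and -0.017 m and y of vial_1 in the frame of storage_rack between -0.036 and -0.018 m) or (y of socket_1 in the frame of drying_rack between -0.091 and -0.071 m and y of vial_1 in the frame of storage_rack between -0.09 and -0.072 m)) and x of vial_1 in the frame of storage_rack between -0.009 and 0.009 m and z of each of vial_1, vial_2, vial_3, vial_4 in the frame of storage_rack below 0.01 m and angle between each of vial_1, vial_2, vial_3, vial_4's own z axis and vertical below 0.12 rad and linear speed of each of vial_1, vial_2, vial_3, vial_4 below 0.03 m/s and ((y of socket_2 in the frame of drying_rack between 0.071 and 0.091 m and y of vial_2 in the frame of storage_rack between 0.072 and 0.09 m) or (y of socket_2 in the frame of drying_rack between 0.017 and 0.037 m and y of vial_2 in the frame of storage_rack between 0.018 and 0.036 m) or (y of socket_2 in the frame of drying_rack between -0.037 and -0.017 m and y of vial_2 in the frame of storage_rack between -0.036 and -0.018 m) or (y of socket_2 in the frame of drying_rack between -0.091 and -0.071 m and y of vial_2 in the frame of storage_rack between -0.09 and -0.072 m)) and x of vial_2 in the frame of storage_rack between -0.009 and 0.009 m and ((y of socket_3 in the frame of drying_rack between 0.071 and 0.091 m and y of vial_3 in the frame of storage_rack between 0.072 and 0.09 m) or (y of socket_3 in the frame of drying_rack between 0.017 and 0.037 m and y of vial_3 in the frame of storage_rack between 0.018 and 0.036 m) or (y of socket_3 in the frame of drying_rack between -0.037 and -0.017 m and y of vial_3 in the frame of storage_rack between -0.036 and -0.018 m) or (y of socket_3 in the frame of drying_rack between -0.091 and -0.071 m and y of vial_3 in the frame of storage_rack between -0.09 and -0.072 m)) and x of vial_3 in the frame of storage_rack between -0.009 and 0.009 m and ((y of socket_4 in the frame of drying_rack between 0.071 and 0.091 m and y of vial_4 in the frame of storage_rack between 0.072 and 0.09 m) or (y of socket_4 in the frame of drying_rack between 0.017 and 0.037 m and y of vial_4 in the frame of storage_rack between 0.018 and 0.036 m) or (y of socket_4 in the frame of drying_rack between -0.037 and -0.017 m and y of vial_4 in the frame of storage_rack between -0.036 and -0.018 m) or (y of socket_4 in the frame of drying_rack between -0.091 and -0.071 m and y of vial_4 in the frame of storage_rack between -0.09 and -0.072 m)) and x of vial_4 in the frame of storage_rack between -0.009 and 0.009 m); the robot touches nothing.
It fails at once if a vial is tipped over (leans more than 35 degrees) (angle between any of vial_1, vial_2, vial_3, vial_4's own z axis and vertical above 0.61 rad).
It fails at once if a vial is dropped (falls freely faster than 0.7 m/s, a fall of about 25 mm) ((linear speed of vial_1 above 0.7 m/s and contact force between the fingers and vial_1 below 0.05 N) or (linear speed of vial_2 above 0.7 m/s and contact force between the fingers and vial_2 below 0.05 N) or (linear speed of vial_3 above 0.7 m/s and contact force between the fingers and vial_3 below 0.05 N) or (linear speed of vial_4 above 0.7 m/s and contact force between the fingers and vial_4 below 0.05 N)).
It also fails if it takes over 128 s, if anything falls off the work surface, if the arm or the gripper's body presses on something with over 40 N, if the wrist force passes 120 N, or if a joint passes its speed limit or range.

## Working session

There is one attempt and no reset: what is moved stays moved. The work goes in short steps, Python scripts to look and compute and a tool call to move; the robot and the scene stay as the last step left them, time stands still between calls to the robot, and variables do not carry over. Pictures are saved under pics/ and viewed, at most 14 in all, crops included, and the job is handed in when it is done.

Besides the shell and the picture viewer there is one more tool, called after ">>>" by a JSON object that holds its "name" and its "arguments", one argument or row to a line. jog_arm: Moves the arm, as the interface text tells. Its arguments: {"type":"object","properties":{"deltas":{"type":"array"},"grip":{"type":"number"},"squeeze":{"type":"number"}},"required":["deltas"]}

```bash
ls; mkdir -p pics; python3 - <<'E'
from station import arm, grab_frame
import cv2,pickle
for n in("scene","top"):
    f=grab_frame(n); pickle.dump(f,open(n+".pkl","wb"))
    cv2.imwrite(f"pics/{n}0.png",cv2.cvtColor(f["img"],cv2.COLOR_RGB2BGR))
    print(n,{k:v for k,v in f.items() if k!="img"})
print(arm.get_state())
E
```

```text
pics
scene {'vfov': 52.88973551593953, 'cx': 260.466811749749, 'cy': 194.38692234933393, 'xyz': array([-0.16529234,  0.90571687,  0.48332077]), 'rotation': array([-1.98375291,  0.02210228, -2.55071444])}
top {'vfov': 57.284834755807566, 'cx': 249.46617617561648, 'cy': 191.1858961952921, 'xyz': array([0.32873515, 0.05407092, 1.05699085]), 'rotation': array([-3.04651231,  0.00554621, -1.55784712])}
{'t': 0.1, 'q': array([-1.05690289e+00,  3.59294252e-01,  1.11605064e-02, -3.16390655e-04,
       -1.22413950e+00, -2.88087006e-01]), 'qd': array([-0.0030062 , -0.00124384,  0.00226621,  0.0003046 ,  0.00039776,
        0.00064038]), 'joint_efforts': array([-2.96135586e-03, -5.84165668e+01,  2.93752956e+01,  7.01543793e+00,
        1.02065282e-02, -5.99371629e-05]), 'eef_pos': array([ 0.150979  , -0.657398  ,  0.20053297]), 'ee_rot': array([ 3.14009208e+00, -1.34470451e-04, -2.91589383e+00]), 'force': array([-0.41830211, -0.31748819, -0.3583741 ]), 'moment': array([ 0.03191367,  0.00330472, -0.01784912]), 'gripper_force': 0.0, 'width': 0.08772824681718576}
```

View pics/top0.png

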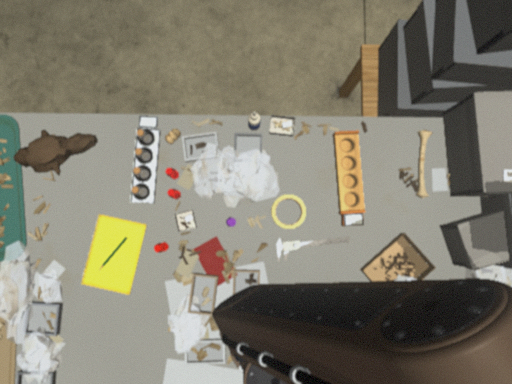

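View pics/scene0.png

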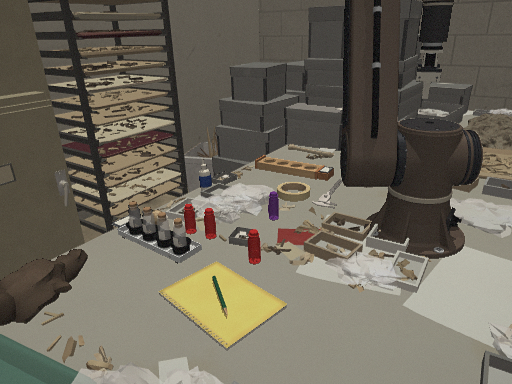

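The top view shows the drying rack at about (145,165) with its card at the top end (148,121). The storage rack is at (349,175) with its card at the bottom end (352,219). In the scene view the vials stand at about (135–180, 205–250) and the storage rack at (293,167).

```bash
cat > h.py <<'E'
import numpy as np,cv2,pickle
from scipy.spatial.transform import Rotation as Ro
def cam(f):
    return Ro.from_euler('xyz',f['rotation']).as_matrix(),f['img'].shape[0]/2/np.tan(np.radians(f['vfov']/2))
def ray(f,p):
    R,F=cam(f); return R@np.array([(p[0]-f['cx'])/F,(p[1]-f['cy'])/F,1.])
def onz(f,p,z):
    d=ray(f,p); return f['xyz']+d*(z-f['xyz'][2])/d[2]
def proj(f,P):
    R,F=cam(f); c=R.T@(np.asarray(P)-f['xyz']); return np.array([f['cx']+F*c[0]/c[2],f['cy']+F*c[1]/c[2]])
def tri(f,p,g,q):
    a,b=ray(f,p),ray(g,q); a/=np.linalg.norm(a);b/=np.linalg.norm(b)
    s=np.linalg.lstsq(np.c_[a,-b],g['xyz']-f['xyz'],rcond=None)[0]
    A,B=f['xyz']+s[0]*a,g['xyz']+s[1]*b
    return (A+B)/2,np.linalg.norm(A-B)
E
python3 - <<'E'
from h import *
t=pickle.load(open('top.pkl','rb'));s=pickle.load(open('scene.pkl','rb'))
def crop(f,x0,y0,x1,y1,k): return cv2.resize(cv2.cvtColor(f['img'][y0:y1,x0:x1],cv2.COLOR_RGB2BGR),None,fx=k,fy=k,interpolation=cv2.INTER_CUBIC)
a=crop(t,120,110,180,212,5.5);b=crop(t,320,124,380,226,5.5)
cv2.imwrite('pics/tc.png',np.hstack([a,b]))
a=crop(s,105,190,215,265,7);cv2.imwrite('pics/sc.png',a)
b=crop(s,240,145,350,195,7);cv2.imwrite('pics/sc2.png',b)
hsv=cv2.cvtColor(t['img'],cv2.COLOR_RGB2HSV)
m=cv2.inRange(hsv,(8,120,100),(22,255,255));m[:,:320]=0;m[:,375:]=0;m[:120]=0;m[235:]=0
c=max(cv2.findContours(m,0,2)[0],key=cv2.contourArea);r=cv2.minAreaRect(c);print(r,np.array([onz(t,p,.033) for p in cv2.boxPoints(r)]).round(4))
E
```

```text
((348.4855651855469, 171.8367156982422), (82.85260009765625, 24.17112159729004), 84.9363784790039) [[ 0.607  -0.1842  0.033 ]
 [ 0.6143 -0.2557  0.033 ]
 [ 0.3696 -0.2729  0.033 ]
 [ 0.3625 -0.203   0.033 ]]
```

View pics/tc.png

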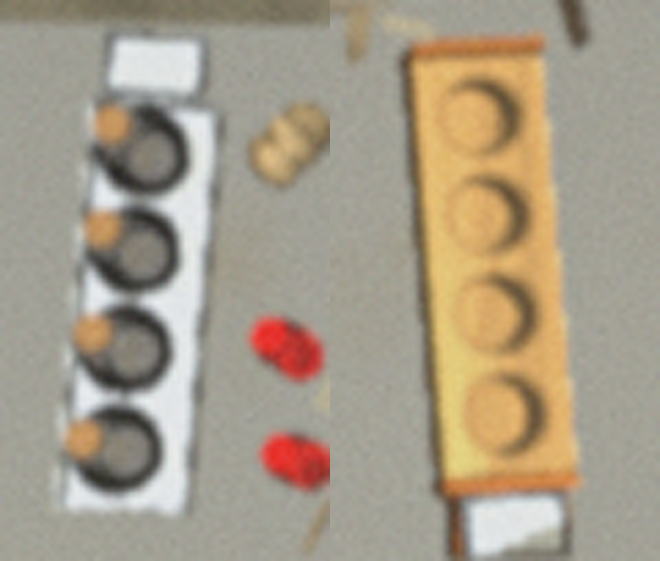

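View pics/sc.png

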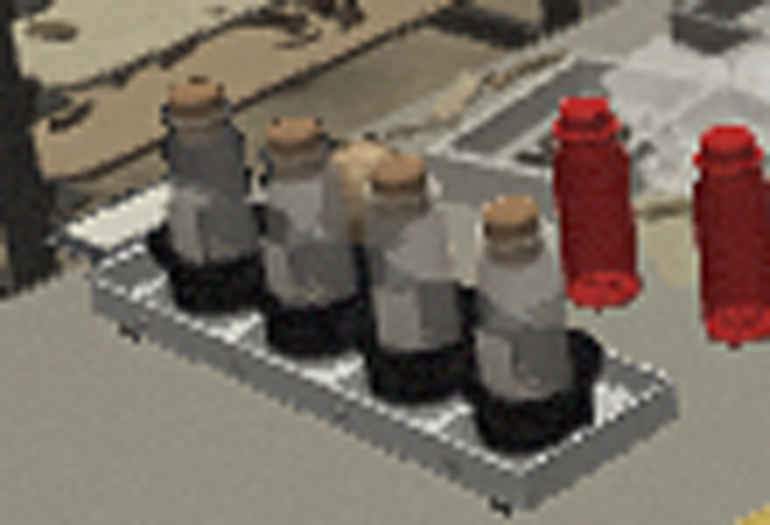

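View pics/sc2.png

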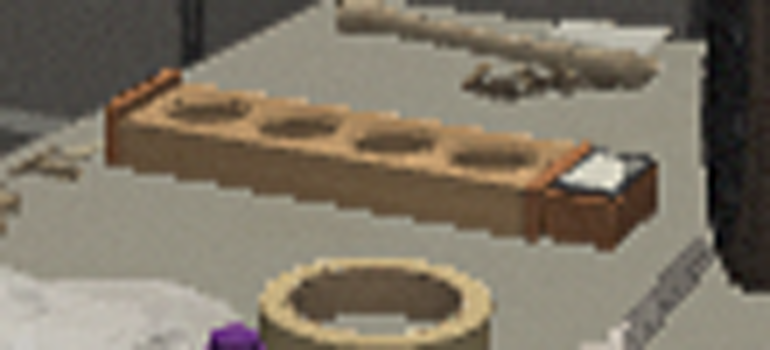

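The top crop shows four corks at crop (112,124), (102,229), (93,335) and (83,440), each leaning outward from the image centre. The card is at the upper end of the drying rack. The storage bores run down the right half, with the card at the lower end. The scene crops show the corks clearly at (195,97), (294,133), (398,172) and (510,215), and the bore mouths as dark ellipses at about (207,108) to (495,157).

```bash
python3 - <<'E'
from h import *
np.set_printoptions(precision=4,suppress=True)
t=pickle.load(open('top.pkl','rb'));s=pickle.load(open('scene.pkl','rb'))
def blobs(f,lo,hi,x0,y0,x1,y1,amin):
    k=4;im=cv2.resize(f['img'][y0:y1,x0:x1],None,fx=k,fy=k,interpolation=cv2.INTER_CUBIC)
    m=cv2.inRange(cv2.cvtColor(im,cv2.COLOR_RGB2HSV),lo,hi)
    n,l,st,c=cv2.connectedComponentsWithStats(m)
    return [((c[i]+.5)/k-.5+[x0,y0],st[i]/k) for i in range(1,n) if st[i][4]>amin*k*k]
ct=blobs(t,(8,80,90),(22,255,255),128,125,150,195,15)
cs=blobs(s,(8,70,90),(22,255,255),120,195,185,230,15)
for n,b in(('t',ct),('s',cs)):
    for c,st in b: print(n,c,st)
ct=sorted([c for c,_ in ct],key=lambda c:c[1]);cs=sorted([c for c,_ in cs],key=lambda c:c[0])
if len(ct)==len(cs)==4:
    for a,b in zip(ct,cs): print('cork',*tri(t,a,s,b),onz(t,a,.091))
# storage holes, scene ellipse centres by hand vs top crescents
sh=[((x+.5)/7-.5+240,(y+.5)/7-.5+145) for x,y in((207,108),(298,127),(393,142),(495,157))]
for p in sh: print('hole scene@28',onz(s,p,.028),'-> top px',proj(t,onz(s,p,.028)))
m=cv2.inRange(cv2.cvtColor(t['img'],cv2.COLOR_RGB2HSV),(8,120,100),(22,255,255));m[:,:320]=0;m[:,375:]=0;m[:120]=0;m[235:]=0
R=np.array([(np.where(m[y])[0].max()+.5,y) for y in range(138,206)],float)
P=np.array([onz(t,p,.028) for p in R]);k=np.polyfit(P[:,1] if np.ptp(P[:,1])>np.ptp(P[:,0]) else P[:,0],P[:,0] if np.ptp(P[:,1])>np.ptp(P[:,0]) else P[:,1],1);print('right edge',k,P[0],P[-1])
L=np.array([(np.where(m[y])[0].min()-.5,y) for y in range(138,206)],float)
P=np.array([onz(t,p,.028) for p in L]);print('left edge @28',P[3],P[-3], '@0', onz(t,L[3],0),onz(t,L[-3],0))
h=cv2.cvtColor(t['img'],cv2.COLOR_RGB2HSV)
for x in (342,348,354): 
  print(x,[(y,*h[y,x]) for y in list(range(128,137))+list(range(207,218))])
E
```

```text
t [140.0952 132.2724] [  9.5    4.25   6.5    7.   142.5 ]
t [138.324 151.254] [  7.5   23.75   6.75   6.25 141.  ]
t [136.5139 170.2353] [  5.5   42.75   7.25   6.5  146.25]
t [134.9473 189.5124] [  4.    61.5    6.75   7.25 148.75]
s [134.5675 201.0985] [   0.      0.     38.5    18.25 1079.75]
s [146.1854 208.0378] [ 22.5   11.25   8.75   4.75 119.  ]
s [157.7362 213.7409] [ 32.25  14.25  13.75  12.25 319.25]
s [177.4666 219.7749] [ 54.    22.75   8.     5.   118.  ]
cork [0.5809 0.3675 0.0948] 0.003472642511633059 [0.5833 0.3701 0.091 ]
cork [0.5296 0.3733 0.0905] 0.0010549210798891072 [0.5291 0.3728 0.091 ]
cork [0.4787 0.3789 0.0901] 0.00822092657751282 [0.4754 0.3755 0.091 ]
cork [0.4218 0.3779 0.0903] 0.0005065888445493058 [0.4215 0.3775 0.091 ]
hole scene@28 [ 0.5705 -0.2305  0.028 ] -> top px [348.1323 144.2761]
hole scene@28 [ 0.5135 -0.2283  0.028 ] -> top px [347.6465 163.2238]
hole scene@28 [ 0.4601 -0.2325  0.028 ] -> top px [349.3211 181.1587]
hole scene@28 [ 0.4056 -0.2383  0.028 ] -> top px [351.5649 199.6657]
right edge [ 0.0658 -0.2968] [ 0.5899 -0.2586  0.028 ] [
[... 2493 characters left out ...]
 np.uint8(16), np.uint8(126), np.uint8(190)), (135, np.uint8(17), np.uint8(135), np.uint8(209)), (136, np.uint8(18), np.uint8(131), np.uint8(218)), (207, np.uint8(16), np.uint8(131), np.uint8(207)), (208, np.uint8(17), np.uint8(132), np.uint8(215)), (209, np.uint8(17), np.uint8(136), np.uint8(205)), (210, np.uint8(15), np.uint8(155), np.uint8(196)), (211, np.uint8(15), np.uint8(167), np.uint8(208)), (212, np.uint8(12), np.uint8(153), np.uint8(201)), (213, np.uint8(9), np.uint8(68), np.uint8(170)), (214, np.uint8(135), np.uint8(3), np.uint8(186)), (215, np.uint8(98), np.uint8(9), np.uint8(226)), (216, np.uint8(98), np.uint8(4), np.uint8(230)), (217, np.uint8(113), np.uint8(4), np.uint8(229))]
```

The corks triangulate to z of about 0.0905 (expected 0.091) with 54 mm spacing, so the vial positions are good. Now I'll compute the storage axis and the first move.

```bash
cat >> h.py <<'E'
def plan(*tg):
    "rows (60 mm / 5 deg units) for world targets (x,y,z,yaw) from the present pose"
    from station import arm
    s=arm.get_state();p=np.array(s['eef_pos']);r=Ro.from_euler('xyz',s['ee_rot']).as_matrix()
    yaw=s['ee_rot'][2];print('t',round(s['t'],2),'at',p.round(4),'yaw',round(yaw,4),'w',round(s['width'],4),'F',s['force'].round(1),'q',s['q'].round(2))
    for x in tg:
        d=r.T@(np.array(x[:3])-p)/.06; a=-np.degrees((x[3]-yaw+np.pi)%(2*np.pi)-np.pi)/5
        print(d.round(3),round(a,3))
E
python3 - <<'E'
from h import *
np.set_printoptions(precision=4,suppress=True)
t=pickle.load(open('top.pkl','rb'))
a=onz(t,(348.2-1,130.1),.036);b=onz(t,(350.5,213.2),.036);print(a,b)
k=.0658;th=np.arctan(k);u=np.array([np.cos(th),np.sin(th)]);n=np.array([-u[1],u[0]])
e=np.array([.49,k*.49-.2968]); c=e+.035*n; mid=(a+b)[:2]/2; c=c+u*((mid-c)@u); print('centre',c,th)
H=[c-u*y for y in(.081,.027,-.027,-.081)];print('holes1-4',np.array(H));print([proj(t,[*h,.006]) for h in H])
plan((.5,-.1,.2,-3.187),(.583,.37,.2,-3.187))
E
```

```text
[ 0.6114 -0.2261  0.036 ] [ 0.3656 -0.2324  0.036 ]
centre [ 0.4885 -0.2296] 0.06570528249679744
holes1-4 [[ 0.4077 -0.2349]
 [ 0.4616 -0.2314]
 [ 0.5155 -0.2278]
 [ 0.5693 -0.2243]]
[array([348.329 , 199.4587]), array([346.9015, 181.5642]), array([345.4879, 163.8428]), array([344.0879, 146.2919])]
t 0.1 at [ 0.151  -0.6574  0.2005] yaw -2.9159 w 0.0877 F [-0.4 -0.3 -0.4] q [-1.06  0.36  0.01 -0.   -1.22 -0.29]
[-7.748  7.753  0.019] 3.107
[-10.85   15.078   0.03 ] 3.107
```

>>> {"name": "jog_arm", "arguments": {
  "deltas": [
    [[-1,1,0,1],[-2,2,0,2],[-2.7,2.7,0,3.1],[-3.4,3.4,0,3.1],[-4.1,4.1,0,3.1],[-4.8,4.8,0,3.1],[-5.5,5.5,0,3.1],[-6.2,6.2,0,3.1]]
  ],
  "grip": 60
}}

```text
t: 1.1
eef_pos: [0.4171, -0.2322, 0.2014]
ee_rot: [3.142, 0.0, 3.097]
force: [1.1, -0.8, -0.3]
width: 0.0601
gripper_force: 0.0
```

```bash
python3 -c "
from h import *
plan((.583,.37,.2,-3.187))"
```

```text
t 1.1 at [ 0.4171 -0.2322  0.2014] yaw 3.097 w 0.0601 F [ 1.1 -0.8 -0.3] q [-0.09  0.03 -0.41 -0.   -1.14 -1.52]
[-2.314 10.149  0.025] 0.009
```

>>> {"name": "jog_arm", "arguments": {
  "deltas": [
    [[-0.23,1,0,0],[-0.46,2,0,0],[-0.68,3,0,0],[-0.91,4,0,0],[-1.14,5,0,0],[-1.37,6,0,0],[-1.6,7,0,0],[-1.8,8,0,0]]
  ]
}}

```text
t: 2.1
eef_pos: [0.5459, 0.2426, 0.2011]
ee_rot: [-3.141, -0.0, 3.097]
force: [0.8, -0.6, 1.1]
width: 0.0603
gripper_force: 0.0
```

```bash
python3 -c "
from h import *
plan((.583,.37,.2,-3.187),(.583,.37,.11,-3.187),(.583,.37,.042,-3.187))"
```

```text
t 2.1 at [0.5459 0.2426 0.2011] yaw 3.0971 w 0.0603 F [ 0.8 -0.6  1.1] q [ 0.74  0.23 -0.17 -0.   -1.17 -2.36]
[-0.523  2.149  0.018] 0.011
[-0.523  2.149  1.518] 0.011
[-0.524  2.149  2.652] 0.011
```

>>> {"name": "jog_arm", "arguments": {
  "deltas": [
    [[-0.25,1,0,0],[-0.5,2,0.1,0],[-0.52,2.15,0.5,0],[-0.52,2.15,1,0],[-0.52,2.15,1.4,0],[-0.52,2.15,1.4,0],[-0.52,2.15,1.4,0]]
  ]
}}

```text
t: 2.98
eef_pos: [0.5833, 0.3683, 0.1183]
ee_rot: [3.141, 0.001, 3.097]
force: [0.5, 0.7, 1.2]
width: 0.0599
gripper_force: 0.0
```

```bash
python3 - <<'E'
from h import *
from station import grab_frame
plan((.583,.37,.042,-3.187))
a=[]
for n,(x0,y0,x1,y1) in(('top',(100,100,200,220)),('scene',(90,130,240,260))):
    f=grab_frame(n);a.append(cv2.resize(cv2.cvtColor(f['img'][y0:y1,x0:x1],cv2.COLOR_RGB2BGR),(390 if n=='scene' else 325,390),interpolation=cv2.INTER_CUBIC))
cv2.imwrite('pics/g1.png',np.hstack(a))
E
```

```text
t 2.98 at [0.5833 0.3683 0.1183] yaw 3.097 w 0.0599 F [0.5 0.7 1.2] q [ 0.85  0.44 -0.06  0.   -1.07 -2.46]
[0.007 0.028 1.272] 0.01
```

View pics/g1.png

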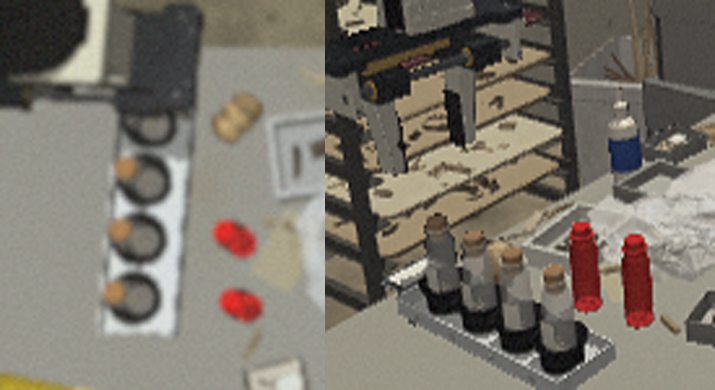

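In the scene crop the open fingers, at (385,160) and (460,140), straddle and stand above the first cork at (438,222), which is the card-end vial. I'll descend and grip.

>>> {"name": "jog_arm", "arguments": {
  "deltas": [
    [[0,0.02,0.5,0],[0,0.02,0.9,0],[0,0.02,1.26,0],[0,0.02,1.26,0],[0,0.02,1.26,0]]
  ]
}}

```text
t: 3.7
eef_pos: [0.5837, 0.3698, 0.0434]
ee_rot: [3.14, 0.002, 3.097]
force: [0.8, 0.4, 0.2]
width: 0.06
gripper_force: 0.0
```

>>> {"name": "jog_arm", "arguments": {
  "deltas": [
    [[0,0,0,0],[0,0,0,0],[0,0,0,0],[0,0,0,0],[0,0,0,0]]
  ],
  "grip": 15,
  "squeeze": 12
}}

```text
t: 4.32
eef_pos: [0.583, 0.3694, 0.0419]
ee_rot: [3.141, 0.0, 3.097]
force: [0.3, -1.2, 0.4]
width: 0.0271
gripper_force: 12.0
```

>>> {"name": "jog_arm", "arguments": {
  "deltas": [
    [[0,0,-0.4,0],[0,0,-1,0],[0,0,-1.6,0],[0,0,-2,0],[0,-0.5,-2,0],[0.1,-1.4,-2,0],[0.3,-2.3,-2,0]]
  ]
}}

```text
t: 5.2
eef_pos: [0.5583, 0.2308, 0.1613]
ee_rot: [-3.141, -0.0, 3.097]
force: [0.9, -0.3, -0.5]
width: 0.0269
gripper_force: 12.0
```

```bash
python3 -c "
from h import *
plan((.4074,-.2353,.16,-3.08))"
```

```text
t 5.2 at [0.5583 0.2308 0.1613] yaw 3.0972 w 0.0269 F [ 0.9 -0.3 -0.5] q [ 0.72  0.27 -0.21  0.   -1.09 -2.33]
[ 2.167 -7.873  0.026] -1.214
```

>>> {"name": "jog_arm", "arguments": {
  "deltas": [
    [[0.27,-0.95,0,-0.2],[0.54,-1.9,0,-0.4],[0.8,-2.9,0,-0.6],[1.08,-3.9,0,-0.8],[1.35,-4.9,0,-1],[1.6,-5.9,0,-1.2],[1.9,-6.9,0,-1.2],[2.1,-7.6,0,-1.2]]
  ]
}}

```text
t: 6.2
eef_pos: [0.4112, -0.2196, 0.162]
ee_rot: [3.142, 0.0, -3.083]
force: [0.8, -0.6, -0.5]
width: 0.0269
gripper_force: 12.0
```

>>> {"name": "jog_arm", "arguments": {
  "deltas": [
    [[0,0,0,0],[0,0,0,0]]
  ]
}}

```text
t: 6.45
eef_pos: [0.4124, -0.2178, 0.1618]
ee_rot: [3.142, 0.0, -3.083]
force: [0.5, 0.3, -0.8]
width: 0.0271
gripper_force: 12.0
```

```bash
python3 -c "
from h import *
plan((.4074,-.2353,.08,-3.08),(.4074,-.2353,.036,-3.08))"
```

```text
t 6.45 at [ 0.4124 -0.2178  0.1618] yaw -3.0826 w 0.0271 F [ 0.5  0.3 -0.8] q [-0.06  0.04 -0.49 -0.   -1.04 -1.45]
[ 0.1   -0.287  1.363] -0.03
[ 0.1   -0.287  2.096] -0.03
```

>>> {"name": "jog_arm", "arguments": {
  "deltas": [
    [[0.1,-0.29,0.2,0],[0.1,-0.29,0.7,0],[0.1,-0.29,1.2,0],[0.1,-0.29,1.6,0],[0.1,-0.29,1.6,0],[0.1,-0.29,1.6,0]]
  ]
}}

```text
t: 7.2
eef_pos: [0.4085, -0.235, 0.0666]
ee_rot: [-3.141, 0.001, -3.08]
force: [0.6, 0.1, -0.8]
width: 0.0268
gripper_force: 12.0
```

```bash
python3 - <<'E'
from h import *
from station import grab_frame
plan((.4074,-.2353,.036,-3.08))
a=[]
for n,(x0,y0,x1,y1) in(('top',(310,120,390,230)),('scene',(230,110,350,200))):
    f=grab_frame(n);a.append(cv2.resize(cv2.cvtColor(f['img'][y0:y1,x0:x1],cv2.COLOR_RGB2BGR),(500 if n=='scene' else 273,375),interpolation=cv2.INTER_CUBIC))
cv2.imwrite('pics/g2.png',np.hstack(a))
E
```

```text
t 7.2 at [ 0.4085 -0.235   0.0666] yaw -3.08 w 0.0268 F [ 0.6  0.1 -0.8] q [-0.1   0.16 -0.61  0.   -0.8  -1.41]
[ 0.019 -0.003  0.51 ] -0.0
```

View pics/g2.png

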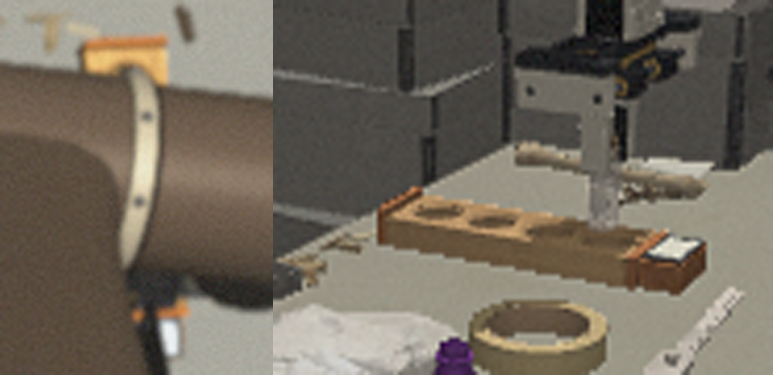

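The scene crop shows the vial foot at (605,222), directly over the bore nearest the card at about (607,238). I'll lower it gently, watching the force.

>>> {"name": "jog_arm", "arguments": {
  "deltas": [
    [[0.02,0,0.15,0],[0.02,0,0.28,0],[0.02,0,0.4,0],[0.02,0,0.5,0],[0.02,0,0.5,0],[0.02,0,0.5,0]]
  ]
}}

```text
t: 8.05
eef_pos: [0.4063, -0.2355, 0.0357]
ee_rot: [3.142, -0.0, -3.082]
force: [0.6, -0.5, -0.2]
width: 0.027
gripper_force: 12.0
```

>>> {"name": "jog_arm", "arguments": {
  "deltas": [
    [[0,0,0,0],[0,0,0,0],[0,0,0,0],[0,0,0,0]]
  ],
  "grip": 60
}}

```text
t: 8.55
eef_pos: [0.4064, -0.2355, 0.0358]
ee_rot: [-3.142, 0.0, -3.082]
force: [0.2, 0.1, -0.5]
width: 0.0585
gripper_force: 0.0
```

>>> {"name": "jog_arm", "arguments": {
  "deltas": [
    [[0,0,-0.5,0],[0,0,-1.2,0],[0,0,-2,0],[0,0.8,-2.5,0],[0,1.8,-2.5,0],[0,2.8,-2.5,0],[0,3.8,-2.5,0],[0,4.8,-2.5,0]]
  ]
}}

```text
t: 9.55
eef_pos: [0.3886, 0.0538, 0.1862]
ee_rot: [3.141, 0.001, -3.082]
force: [0.7, 0.1, -0.1]
width: 0.06
gripper_force: 0.0
```

```bash
python3 - <<'E'
from h import *
from station import grab_frame
plan((.529,.3725,.12,-3.187))
a=[]
for n,(x0,y0,x1,y1) in(('top',(310,120,390,230)),('scene',(230,110,350,200))):
    f=grab_frame(n);a.append(cv2.resize(cv2.cvtColor(f['img'][y0:y1,x0:x1],cv2.COLOR_RGB2BGR),(500 if n=='scene' else 273,375),interpolation=cv2.INTER_CUBIC))
cv2.imwrite('pics/g3.png',np.hstack(a))
E
```

```text
t 9.55 at [0.3886 0.0538 0.1862] yaw -3.0816 w 0.06 F [ 0.7  0.1 -0.1] q [ 0.65 -0.12 -0.58  0.   -1.11 -2.16]
[-2.654  5.161  1.11 ] 1.208
```

View pics/g3.png

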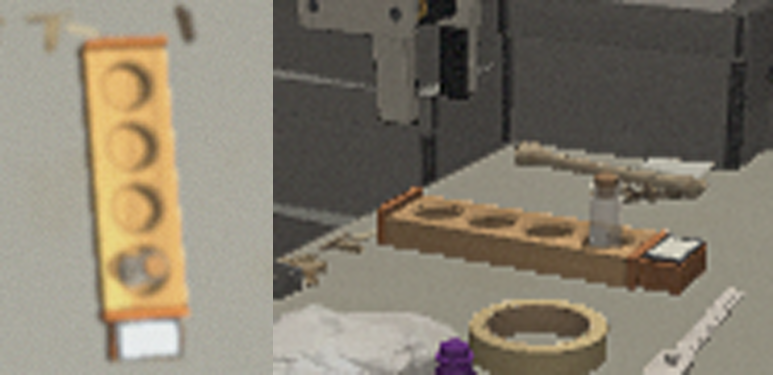

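Vial 1 stands upright in the bore nearest the card: crop (140,270) in the top view and (605,215) in the scene view. Next is vial 2.

>>> {"name": "jog_arm", "arguments": {
  "deltas": [
    [[-0.5,0.9,0,0.3],[-0.9,1.8,0,0.6],[-1.4,2.7,0,0.9],[-1.8,3.6,0,1.2],[-2.3,4.5,0,1.2],[-2.65,5.15,0.3,1.2],[-2.65,5.15,0.8,1.2],[-2.65,5.15,1,1.2]]
  ]
}}

```text
t: 10.65
eef_pos: [0.5285, 0.3688, 0.1231]
ee_rot: [-3.138, -0.003, 3.097]
force: [-0.7, 0.3, 0.4]
width: 0.0598
gripper_force: 0.0
```

>>> {"name": "jog_arm", "arguments": {
  "deltas": [
    [[0,0,0,0],[0,0,0,0]]
  ]
}}

```text
t: 10.9
eef_pos: [0.5299, 0.3699, 0.1274]
ee_rot: [3.14, 0.002, 3.097]
force: [-0.2, 0.7, -0.3]
width: 0.0599
gripper_force: 0.0
```

```bash
python3 -c "
from h import *
from station import grab_frame
plan((.529,.3725,.042,-3.187))
t=pickle.load(open('top.pkl','rb'))
f=grab_frame('top');im=cv2.cvtColor(f['img'],cv2.COLOR_RGB2HSV)
print(onz(f,(356.3,197.7),.082))"
```

```text
t 10.9 at [0.5299 0.3699 0.1274] yaw 3.0966 w 0.0599 F [-0.2  0.7 -0.3] q [ 0.91  0.36 -0.16  0.   -1.05 -2.53]
[0.019 0.04  1.423] 0.005
[ 0.40715847 -0.23616496  0.082     ]
```

>>> {"name": "jog_arm", "arguments": {
  "deltas": [
    [[0.02,0.04,0.4,0],[0.02,0.04,0.9,0],[0.02,0.04,1.3,0],[0.02,0.04,1.42,0],[0.02,0.04,1.42,0],[0.02,0.04,1.42,0]]
  ]
}}

```text
t: 11.7
eef_pos: [0.5288, 0.3731, 0.0421]
ee_rot: [3.14, 0.002, 3.097]
force: [-0.5, 0.4, 0.6]
width: 0.0601
gripper_force: 0.0
```

>>> {"name": "jog_arm", "arguments": {
  "deltas": [
    [[0,0,0,0],[0,0,0,0],[0,0,0,0],[0,0,0,0],[0,0,0,0]]
  ],
  "grip": 15
}}

```text
t: 12.32
eef_pos: [0.5281, 0.3724, 0.0406]
ee_rot: [-3.142, 0.0, 3.097]
force: [0.6, 0.6, 1.4]
width: 0.0266
gripper_force: 12.0
```

>>> {"name": "jog_arm", "arguments": {
  "deltas": [
    [[0,0,-0.4,0],[0,0,-1,0],[0,0,-1.6,0],[0,0,-2,0],[0,-0.5,-2,0],[0,-1.4,-2,0],[0,-2.3,-2,0],[0,-2.3,-2,0]]
  ]
}}

```text
t: 13.32
eef_pos: [0.5213, 0.2315, 0.1609]
ee_rot: [3.142, -0.0, 3.094]
force: [-0.0, 1.0, 0.1]
width: 0.0271
gripper_force: 12.0
```

```bash
python3 -c "
from h import *
plan((.4613,-.2322,.162,-3.08))"
```

```text
t 13.32 at [0.5213 0.2315 0.1609] yaw 3.0941 w 0.0271 F [-0.   1.   0.1] q [ 0.76  0.22 -0.28 -0.   -1.07 -2.38]
[ 0.633 -7.767 -0.018] -1.25
```

>>> {"name": "jog_arm", "arguments": {
  "deltas": [
    [[0.1,-1,0,-0.2],[0.15,-2,0,-0.4],[0.24,-3,0,-0.6],[0.32,-4,0,-0.8],[0.4,-5,0,-1],[0.5,-6,0,-1.2],[0.6,-7,0,-1.25],[0.63,-7.75,0,-1.25]]
  ]
}}

```text
t: 14.32
eef_pos: [0.4633, -0.2301, 0.1607]
ee_rot: [-3.141, 0.001, -3.078]
force: [1.2, 1.3, -0.0]
width: 0.027
gripper_force: 12.0
```

>>> {"name": "jog_arm", "arguments": {
  "deltas": [
    [[0,0,0,0],[0,0,0.5,0],[0,0,0.5,0],[0,0,0.5,0]]
  ]
}}

```text
t: 14.82
eef_pos: [0.4642, -0.2279, 0.1313]
ee_rot: [-3.141, 0.0, -3.076]
force: [-0.2, -0.4, -0.3]
width: 0.0266
gripper_force: 12.0
```

```bash
python3 -c "
from h import *
plan((.4613,-.2322,.066,-3.08),(.4613,-.2322,.0346,-3.08))"
```

```text
t 14.82 at [ 0.4642 -0.2279  0.1313] yaw -3.0759 w 0.0266 F [-0.2 -0.4 -0.3] q [-0.08  0.16 -0.43  0.   -0.98 -1.43]
[ 0.053 -0.069  1.089] 0.047
[ 0.053 -0.068  1.612] 0.047
```

>>> {"name": "jog_arm", "arguments": {
  "deltas": [
    [[0.05,-0.07,0.4,0],[0.05,-0.07,0.8,0],[0.05,-0.07,1.05,0],[0.05,-0.07,1.1,0],[0.05,-0.07,1.1,0]]
  ]
}}

```text
t: 15.45
eef_pos: [0.4613, -0.2327, 0.0652]
ee_rot: [-3.141, 0.001, -3.077]
force: [0.3, 0.3, 0.1]
width: 0.0267
gripper_force: 12.0
```

>>> {"name": "jog_arm", "arguments": {
  "deltas": [
    [[0,0,0.15,0],[0,0,0.28,0],[0,0,0.4,0],[0,0,0.5,0],[0,0,0.5,0],[0,0,0.5,0]]
  ]
}}

```text
t: 16.2
eef_pos: [0.4607, -0.2327, 0.0346]
ee_rot: [3.142, -0.0, -3.077]
force: [0.1, 0.4, -0.6]
width: 0.0268
gripper_force: 12.0
```

>>> {"name": "jog_arm", "arguments": {
  "deltas": [
    [[0,0,0,0],[0,0,0,0],[0,0,0,0],[0,0,0,0]]
  ],
  "grip": 60
}}

```text
t: 16.7
eef_pos: [0.4607, -0.2327, 0.0346]
ee_rot: [-3.142, 0.0, -3.077]
force: [0.1, -0.0, 0.6]
width: 0.0584
gripper_force: 0.0
```

>>> {"name": "jog_arm", "arguments": {
  "deltas": [
    [[0,0,-0.5,0],[0,0,-1.2,0],[0,0,-2,0],[0,0.8,-2.5,0],[0,1.8,-2.5,0],[0,2.8,-2.5,0],[0,3.8,-2.5,0],[0,4.8,-2.5,0]]
  ]
}}

```text
t: 17.7
eef_pos: [0.4418, 0.0566, 0.185]
ee_rot: [3.141, 0.001, -3.077]
force: [2.5, -0.1, 1.0]
width: 0.0601
gripper_force: 0.0
```

```bash
python3 -c "
from h import *
plan((.4753,.375,.12,-3.187))"
```

```text
t 17.7 at [0.4418 0.0566 0.185 ] yaw -3.0772 w 0.0601 F [ 2.5 -0.1  1. ] q [ 0.57 -0.02 -0.49  0.   -1.09 -2.08]
[-0.898  5.26   1.086] 1.258
```

>>> {"name": "jog_arm", "arguments": {
  "deltas": [
    [[-0.2,1,0,0.3],[-0.4,2,0,0.6],[-0.5,3,0,0.9],[-0.7,4,0,1.25],[-0.9,5,0,1.25],[-0.9,5.26,0.3,1.25],[-0.9,5.26,0.8,1.25],[-0.9,5.26,1,1.25]]
  ]
}}

```text
t: 18.7
eef_pos: [0.4746, 0.3719, 0.1223]
ee_rot: [-3.139, -0.002, 3.097]
force: [0.6, 0.0, 0.5]
width: 0.0599
gripper_force: 0.0
```

>>> {"name": "jog_arm", "arguments": {
  "deltas": [
    [[0,0,0,0],[0,0,0,0]]
  ]
}}

```text
t: 18.95
eef_pos: [0.4764, 0.3732, 0.1258]
ee_rot: [3.14, 0.001, 3.097]
force: [-0.2, 0.1, -0.9]
width: 0.0602
gripper_force: 0.0
```

```bash
python3 -c "
from h import *
plan((.4753,.375,.042,-3.187))"
```

```text
t 18.95 at [0.4764 0.3732 0.1258] yaw 3.0965 w 0.0602 F [-0.2  0.1 -0.9] q [ 0.99  0.3  -0.25  0.   -1.01 -2.6 ]
[0.021 0.027 1.397] 0.004
```

>>> {"name": "jog_arm", "arguments": {
  "deltas": [
    [[0.02,0.03,0.4,0],[0.02,0.03,0.9,0],[0.02,0.03,1.3,0],[0.02,0.03,1.4,0],[0.02,0.03,1.4,0],[0.02,0.03,1.4,0]]
  ]
}}

```text
t: 19.7
eef_pos: [0.4753, 0.3757, 0.042]
ee_rot: [3.14, 0.001, 3.097]
force: [0.4, -0.5, 0.5]
width: 0.06
gripper_force: 0.0
```

>>> {"name": "jog_arm", "arguments": {
  "deltas": [
    [[0,0,0,0],[0,0,0,0],[0,0,0,0],[0,0,0,0],[0,0,0,0]]
  ],
  "grip": 15
}}

```text
t: 20.32
eef_pos: [0.4747, 0.375, 0.0406]
ee_rot: [3.142, 0.0, 3.097]
force: [0.3, -0.6, 0.9]
width: 0.0269
gripper_force: 12.0
```

>>> {"name": "jog_arm", "arguments": {
  "deltas": [
    [[0,0,-0.4,0],[0,0,-1,0],[0,0,-1.6,0],[0,0,-2,0],[0,-0.5,-2,0],[0,-1.4,-2,0],[0,-2.3,-2,0],[0,-2.3,-2,0]]
  ]
}}

```text
t: 21.32
eef_pos: [0.4677, 0.2341, 0.1608]
ee_rot: [-3.142, -0.0, 3.094]
force: [0.1, 0.9, 0.2]
width: 0.0268
gripper_force: 12.0
```

```bash
python3 -c "
from h import *
plan((.5151,-.2290,.162,-3.08))"
```

```text
t 21.32 at [0.4677 0.2341 0.1608] yaw 3.0942 w 0.0268 F [0.1 0.9 0.2] q [ 0.84  0.14 -0.38 -0.   -1.05 -2.46]
[-1.155 -7.672 -0.02 ] -1.249
```

>>> {"name": "jog_arm", "arguments": {
  "deltas": [
    [[-0.15,-1,0,-0.2],[-0.3,-2,0,-0.4],[-0.45,-3,0,-0.6],[-0.6,-4,0,-0.8],[-0.75,-5,0,-1],[-0.9,-6,0,-1.2],[-1.05,-7,0,-1.25],[-1.15,-7.67,0,-1.25]]
  ]
}}

```text
t: 22.32
eef_pos: [0.5172, -0.2279, 0.1604]
ee_rot: [-3.141, -0.0, -3.078]
force: [-0.0, -0.2, -0.7]
width: 0.0265
gripper_force: 12.0
```

>>> {"name": "jog_arm", "arguments": {
  "deltas": [
    [[0,0,0,0],[0,0,0.5,0],[0,0,0.5,0],[0,0,0.5,0]]
  ]
}}

```text
t: 22.82
eef_pos: [0.5175, -0.2252, 0.1313]
ee_rot: [-3.141, 0.0, -3.076]
force: [-0.2, -0.3, 0.3]
width: 0.0265
gripper_force: 12.0
```

```bash
python3 -c "
from h import *
plan((.5151,-.2290,.065,-3.08))"
```

```text
t 22.82 at [ 0.5175 -0.2252  0.1313] yaw -3.076 w 0.0265 F [-0.2 -0.3  0.3] q [-0.06  0.23 -0.33  0.   -1.   -1.44]
[ 0.044 -0.059  1.106] 0.046
```

>>> {"name": "jog_arm", "arguments": {
  "deltas": [
    [[0.04,-0.06,0.4,0],[0.04,-0.06,0.8,0],[0.04,-0.06,1.05,0],[0.04,-0.06,1.1,0],[0.04,-0.06,1.1,0]]
  ]
}}

```text
t: 23.45
eef_pos: [0.5152, -0.2295, 0.0652]
ee_rot: [-3.141, 0.001, -3.077]
force: [-0.2, 0.3, -0.7]
width: 0.0268
gripper_force: 12.0
```

>>> {"name": "jog_arm", "arguments": {
  "deltas": [
    [[0,0,0.15,0],[0,0,0.28,0],[0,0,0.4,0],[0,0,0.5,0],[0,0,0.5,0],[0,0,0.5,0]]
  ]
}}

```text
t: 24.2
eef_pos: [0.5147, -0.2295, 0.0346]
ee_rot: [3.142, -0.0, -3.077]
force: [0.0, -0.5, -0.2]
width: 0.0266
gripper_force: 12.0
```

>>> {"name": "jog_arm", "arguments": {
  "deltas": [
    [[0,0,0,0],[0,0,0,0],[0,0,0,0],[0,0,0,0]]
  ],
  "grip": 60
}}

```text
t: 24.7
eef_pos: [0.5147, -0.2295, 0.0346]
ee_rot: [-3.142, 0.0, -3.077]
force: [-0.4, 0.8, 0.0]
width: 0.0585
gripper_force: 0.0
```

>>> {"name": "jog_arm", "arguments": {
  "deltas": [
    [[0,0,-0.5,0],[0,0,-1.2,0],[0,0,-2,0],[0,0.8,-2.5,0],[0,1.8,-2.5,0],[0,2.8,-2.5,0],[0,3.8,-2.5,0],[0,4.8,-2.5,0]]
  ]
}}

```text
t: 25.7
eef_pos: [0.4957, 0.0598, 0.1849]
ee_rot: [3.141, 0.001, -3.077]
force: [1.0, -0.3, -0.1]
width: 0.0602
gripper_force: 0.0
```

```bash
python3 -c "
from h import *
plan((.4215,.3775,.12,-3.187))"
```

```text
t 25.7 at [0.4957 0.0598 0.1849] yaw -3.0772 w 0.0602 F [ 1.  -0.3 -0.1] q [ 0.51  0.08 -0.39  0.   -1.1  -2.02]
[0.895 5.363 1.083] 1.258
```

>>> {"name": "jog_arm", "arguments": {
  "deltas": [
    [[0.17,1,0,0.3],[0.34,2,0,0.6],[0.5,3,0,0.9],[0.67,4,0,1.25],[0.84,5,0,1.25],[0.9,5.36,0.3,1.25],[0.9,5.36,0.8,1.25],[0.9,5.36,1,1.25]]
  ]
}}

```text
t: 26.7
eef_pos: [0.4207, 0.3742, 0.1224]
ee_rot: [-3.139, -0.002, 3.097]
force: [-0.2, -0.2, 0.7]
width: 0.0607
gripper_force: 0.0
```

>>> {"name": "jog_arm", "arguments": {
  "deltas": [
    [[0,0,0,0],[0,0,0,0]]
  ]
}}

```text
t: 26.95
eef_pos: [0.4223, 0.3755, 0.1256]
ee_rot: [3.14, 0.001, 3.096]
force: [0.3, -0.5, 0.5]
width: 0.0598
gripper_force: 0.0
```

```bash
python3 -c "
from h import *
plan((.4215,.3775,.042,-3.187))"
```

```text
t 26.95 at [0.4223 0.3755 0.1256] yaw 3.0963 w 0.0598 F [ 0.3 -0.5  0.5] q [ 1.07  0.24 -0.34  0.   -0.99 -2.69]
[0.016 0.032 1.394] 0.001
```

>>> {"name": "jog_arm", "arguments": {
  "deltas": [
    [[0.02,0.03,0.4,0],[0.02,0.03,0.9,0],[0.02,0.03,1.3,0],[0.02,0.03,1.4,0],[0.02,0.03,1.4,0],[0.02,0.03,1.4,0]]
  ]
}}

```text
t: 27.7
eef_pos: [0.4211, 0.378, 0.0419]
ee_rot: [3.14, 0.001, 3.097]
force: [0.5, 0.9, 0.1]
width: 0.0598
gripper_force: 0.0
```

>>> {"name": "jog_arm", "arguments": {
  "deltas": [
    [[0,0,0,0],[0,0,0,0],[0,0,0,0],[0,0,0,0],[0,0,0,0]]
  ],
  "grip": 15
}}

```text
t: 28.32
eef_pos: [0.4205, 0.3773, 0.0406]
ee_rot: [3.142, 0.0, 3.097]
force: [-0.1, 1.5, 1.0]
width: 0.0272
gripper_force: 12.0
```

>>> {"name": "jog_arm", "arguments": {
  "deltas": [
    [[0,0,-0.4,0],[0,0,-1,0],[0,0,-1.6,0],[0,0,-2,0],[-0.2,-0.5,-2,0],[-0.6,-1.3,-2,0],[-1.1,-2.1,-2,0],[-1.1,-2.1,-2,0]]
  ]
}}

```text
t: 29.32
eef_pos: [0.4816, 0.2454, 0.1605]
ee_rot: [-3.141, -0.0, 3.093]
force: [0.2, -0.6, -0.3]
width: 0.0268
gripper_force: 12.0
```

```bash
python3 -c "
from h import *
plan((.569,-.2256,.162,-3.08))"
```

```text
t 29.32 at [0.4816 0.2454 0.1605] yaw 3.093 w 0.0268 F [ 0.2 -0.6 -0.3] q [ 0.83  0.17 -0.34  0.   -1.06 -2.45]
[-1.836 -7.77  -0.022] -1.263
```

>>> {"name": "jog_arm", "arguments": {
  "deltas": [
    [[-0.23,-0.98,0,-0.2],[-0.46,-1.96,0,-0.4],[-0.7,-2.95,0,-0.6],[-0.93,-3.95,0,-0.8],[-1.16,-4.9,0,-1],[-1.4,-5.9,0,-1.2],[-1.63,-6.9,0,-1.25],[-1.84,-7.77,0,-1.25]]
  ]
}}

```text
t: 30.32
eef_pos: [0.5706, -0.2238, 0.1604]
ee_rot: [3.142, -0.0, -3.077]
force: [1.7, 0.3, -0.3]
width: 0.0273
gripper_force: 12.0
```

>>> {"name": "jog_arm", "arguments": {
  "deltas": [
    [[0,0,0,0],[0,0,0.5,0],[0,0,0.5,0],[0,0,0.5,0]]
  ]
}}

```text
t: 30.82
eef_pos: [0.5707, -0.2216, 0.1314]
ee_rot: [-3.141, 0.0, -3.076]
force: [0.3, 0.7, 0.4]
width: 0.0269
gripper_force: 12.0
```

```bash
python3 -c "
from h import *
plan((.569,-.2256,.065,-3.08))"
```

```text
t 30.82 at [ 0.5707 -0.2216  0.1314] yaw -3.0759 w 0.0269 F [0.3 0.7 0.4] q [-0.05  0.31 -0.23  0.   -1.03 -1.45]
[ 0.034 -0.065  1.106] 0.047
```

>>> {"name": "jog_arm", "arguments": {
  "deltas": [
    [[0.03,-0.06,0.4,0],[0.03,-0.06,0.8,0],[0.03,-0.06,1.05,0],[0.03,-0.06,1.1,0],[0.03,-0.06,1.1,0]]
  ]
}}

```text
t: 31.45
eef_pos: [0.5692, -0.2259, 0.0653]
ee_rot: [-3.141, 0.001, -3.077]
force: [-0.1, -0.7, -0.1]
width: 0.0269
gripper_force: 12.0
```

>>> {"name": "jog_arm", "arguments": {
  "deltas": [
    [[0,0,0.15,0],[0,0,0.28,0],[0,0,0.4,0],[0,0,0.5,0],[0,0,0.5,0],[0,0,0.5,0]]
  ]
}}

```text
t: 32.2
eef_pos: [0.5687, -0.226, 0.0346]
ee_rot: [-3.142, 0.0, -3.077]
force: [0.1, -0.2, -0.3]
width: 0.0274
gripper_force: 12.0
```

>>> {"name": "jog_arm", "arguments": {
  "deltas": [
    [[0,0,0,0],[0,0,0,0],[0,0,0,0],[0,0,0,0]]
  ],
  "grip": 60
}}

```text
t: 32.7
eef_pos: [0.5687, -0.2259, 0.0346]
ee_rot: [-3.142, 0.0, -3.077]
force: [-0.6, 0.1, 1.3]
width: 0.0582
gripper_force: 0.0
```

>>> {"name": "jog_arm", "arguments": {
  "deltas": [
    [[0,0,-0.5,0],[0,0,-1.2,0],[0,0,-2,0],[0,0.8,-2.5,0],[0,1.8,-2.5,0],[0,2.8,-2.5,0],[0,3.8,-2.5,0],[0,3.8,-2.5,0]]
  ]
}}

```text
t: 33.7
eef_pos: [0.5539, 0.0052, 0.1849]
ee_rot: [3.141, 0.001, -3.072]
force: [-0.0, -0.3, 0.7]
width: 0.0599
gripper_force: 0.0
```

```bash
python3 - <<'E'
from h import *
from station import grab_frame
plan((.5,.1,.18,-3.08))
a=[]
for n,(x0,y0,x1,y1) in(('top',(310,120,390,230)),('scene',(230,110,350,200))):
    f=grab_frame(n);a.append(cv2.resize(cv2.cvtColor(f['img'][y0:y1,x0:x1],cv2.COLOR_RGB2BGR),(500 if n=='scene' else 273,375),interpolation=cv2.INTER_CUBIC))
cv2.imwrite('pics/g4.png',np.hstack(a))
E
```

```text
t 33.7 at [0.5539 0.0052 0.1849] yaw -3.0724 w 0.0599 F [-0.  -0.3  0.7] q [ 0.36  0.17 -0.28 -0.   -1.12 -1.86]
[0.786 1.638 0.082] 0.087
```

View pics/g4.png

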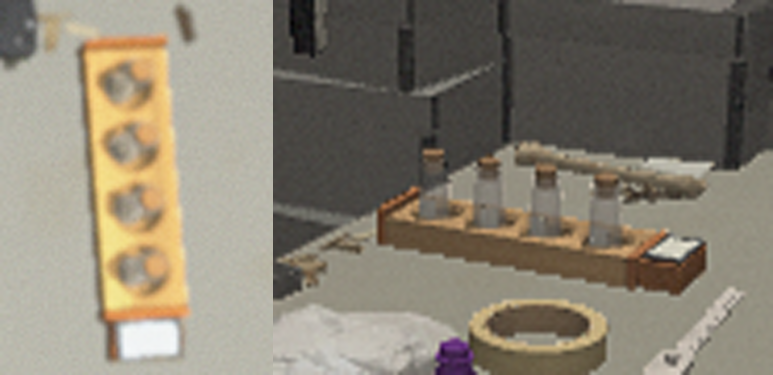

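All four vials stand upright and seated in their bores, at crop x of about 432, 488, 545 and 605 in the scene view. The gripper is clear, so I'll hand in.

```bash
python3 -c "
from station import arm
print(arm.job_done())"
```

```text
the job is handed in; nothing more can be done
None
```

I moved all four vials, upright and in order from the label card, to the bottoms of their storage-rack holes, and handed the job in at about 34 s of the allowed 128 s; the hand-in returned no verdict.

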